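Brush out the grinder's burr chamber

ROBOT

A 6-joint arm with a two-finger parallel gripper is mounted at the origin on the work surface. World frame = base frame: x ahead of the robot, y to its left, z up, the work surface at z = 0. Lengths are in mm, angles in rad, forces in N, time in s.
With the tool pointing down it reaches from about 225 to 725 mm from the base axis. Payload 3.1 kg.
Tool frame: the origin (TCP) lies at the very end of the fingers, on their centre line; the grasp point (between the pads) lies 19 mm behind it; x points along the fingers, y is the direction in which the jaws open and shut, and the axes are right-handed (so a half turn about x gives the same grasp; the last joint's range is limited). The gripper opens to 85 mm and grips with 20 to 120 N. Pads are 22 mm wide; open, the fingers measure 114 mm over their backs; the gripper's body (76 mm by 85 mm) begins 54 mm behind the grasp point. The pads swing forward as they close: fully open they stand 13 mm farther back than shut.
Start: joints at [1.102, 0.048, 0.099, 1.622, 0, 1.443], TCP at [175.483, 494.796, 231.312] pointing down, gripper open.
Joint ranges: [-2.91, 2.91], [-0.99, 1.94], [-1.21, 1.42], [-2.12, 2.29], [-1.49, 1.47], [-3.14, 3.14]. Speed limits (rad/s): [2.79, 2.79, 3.14, 3.14, 3.14, 3.14].

INTERFACE

Orientations are given as a 3x3 rotation matrix whose columns are the frame's x, y, z axes.
In Python, from rig import bot, get_image, calibration, look_for gives the robot as it stands.
- The arm moves only by the tool jog_arm, never from a script. Its argument "plan" is one flat list of numbers, 5 for each row, row after row: the finger opening in m, from 0 to 0.0854, then the shift along the tool's x, y, z in m, then the turn about the tool's x in rad. In form: [fingers, dx, dy, dz, roll, fingers, dx, dy, dz, roll, ...]. A call has 1 to 20 rows; each row shifts and turns the commanded pose from where the row before left it, along the tool's axes as they then stand; what a row does not reach is not made up. A row lasts 1/8 s, in which the tool goes at most 62.5 mm and 10.7 degrees, less where a joint would pass 70% of its speed; a pose out of reach is approached as far as the arm can. A call is refused whole if a number of a shift passes 0.0625 or a number of a turn 0.188, either way. A call with a gripper value outside its range is refused whole. The fingers move at their own pace and stop on an object; "newtons" is the grip in N (left out, the last holds). Time passes only in rows, so rows that do not move let the fingers close. It gives the time, the measured TCP pose, the force and the opening at its end, in the units of the state.
- bot.get_state(): the state, without advancing time (a new reading comes with each control period).
- get_image(name): name is "scene" or "side" or "wrist"; returns (picture, depth): 420x560x3 uint8, red, green, blue; 420x560 float32, mm along the optical axis (not along the pixel's ray), 0 where there is no reading.
- calibration(name): a dict with "fx", "fy", "cx", "cy" (pixels), "rvec" (rotation vector, rad) and "tvec" (3), from world to camera coordinates, as OpenCV has them; the wrist camera has in their place "hand_eye" (4x4, takes a point from camera to tool coordinates, whose origin is the TCP and whose axes are the tool frame's). Camera axes: x right, y down, z forward; pixel columns grow to the right and rows downward; lengths in mm; the calibration is good to about 2 mm. A picture is of the moment at which its call begins: read the wrist's pose just before it. calibration takes no time and is no camera call.
- bot.finish_job(): hands the job in, once; it reports no verdict.
Trained networks look in the newest picture that a camera, given by its name, has taken for a name from the list of things; names that differ only in an ending like _2 or _b are one class to them, and where a whole thing is asked for, a point or a joint stands for the part that bears it (a point fixed in the world has none). Each returns a list of dicts, best first, with "score" (0 to 1); they miss things now and then, are a little off and sometimes report something else, mostly with a low value. They report only what shows in the picture. A call takes as long as a camera call. They do not tell look-alikes from the thing itself.
- look_for(query, camera): "extent" ([centre column, centre row, width, height] in pixels, round what is visible of it).
The state is a dict: "time_s": time; "qpos": joint angles; "joint_velocities": joint speeds; "joint_efforts": joint torques, N m; "position": TCP position; "tool_rot": TCP orientation; "force": force on the tool from outside, world axes, zero at the start; "moment": the same for the moment, N m; "gripper_width": opening from 0.0 (shut) to 1.0 (fully open).
Only numpy, scipy, OpenCV 4.12 (cv2) and the standard library are available. Lean on these libraries where they do the work, as an engineer would, in place of code of your own. Each camera call takes 0.05 s, during which the arm holds its last target. There are 200 camera calls.

TASK

Take the crevice brush from its cradle and clean the ring-shaped gap round the grinder's bare burr: lower the tuft well down into the gap just left of the chute (seen from the grinder's front) and guide it gently, at no more than a few centimetres a second, in one unbroken clockwise pass (seen from above) until it comes to the right of the chute, lifting it out only there. Then lay the brush back in its cradle the way it lay, and leave the cups, bowls and upper burr where they are.

Things in the scene. Friction and masses are not known exactly. Their poses are not given: they have to be found in the camera images.
- grinder: Coffee grinder without hopper and upper burr: grey housing 176 x 128 mm on a black foot plate, fixed. Origin on the table below the burr's axis; -x is its front (spout side), +x its rear, z up. On top an aluminium collar (outer diameter 116, inner 98 mm, rim 204 mm above the table) surrounds the bare steel burr. Nothing else rises above the rim.
- burr_centre (a point): Centre of the burr's upper face, 200 mm above the table; axes as the grinder's. Burr diameter 74 mm. The gap to the collar is a ring 12 mm wide on a circle of radius 43 mm, with a rigid floor 16 mm below the burr face. At the front the collar is broken by the chute opening (34 mm wide, 20 degrees either side of -x); its open channel, walls rim-high, runs out to 98 mm.
- brush: Crevice brush, rigid, about 45 g: beech handle 14 mm wide, 16 mm high, along its x from -72 to +60 mm, then a steel ferrule and cranked neck bending down to one short stiff black tuft, 6 mm thick, 18 mm long below an 8.4 mm ferrule. Origin in the handle's axis, where to grip it, 8 mm above its underside; x along the handle towards the tuft, z up, the tuft pointing down.
- brush_tip (a point): Lower end of the tuft: 86 mm ahead of the brush's origin along x and 52 mm below it.
- cradle: Wooden cradle, fixed: base 124 x 66 x 10 mm, origin under it on the table. Uprights at x = -42, +42 mm, 10 mm thick, 44 mm wide, 77 mm high, with notches 17 mm wide at their bottom (60 mm up), flaring to about 32 mm. The brush lies in both, handle along the cradle's x, tuft at the +x end hanging free, its origin 68 mm above the table and within 12 mm of the cradle's along x.
- gap0 (a point): Point 0 on the gap's centre line, 10 mm below the burr face: left of the chute opening, seen from the grinder's front (140 degrees from the grinder's +x, counted towards +y).
- gap1 (a point): Point 1 on the gap's centre line, 10 mm below the burr face: left front, seen from the grinder's front (105 degrees from the grinder's +x, counted towards +y).
- gap2 (a point): Point 2 on the gap's centre line, 10 mm below the burr face: left side, seen from the grinder's front (70 degrees from the grinder's +x, counted towards +y).
- gap3 (a point): Point 3 on the gap's centre line, 10 mm below the burr face: left rear, seen from the grinder's front (35 degrees from the grinder's +x, counted towards +y).
- gap4 (a point): Point 4 on the gap's centre line, 10 mm below the burr face: at the very rear, away from the chute, seen from the grinder's front (0 degrees from the grinder's +x, counted towards +y).
- gap5 (a point): Point 5 on the gap's centre line, 10 mm below the burr face: right rear, seen from the grinder's front (-35 degrees from the grinder's +x, counted towards +y).
- gap6 (a point): Point 6 on the gap's centre line, 10 mm below the burr face: right side, seen from the grinder's front (-70 degrees from the grinder's +x, counted towards +y).
- gap7 (a point): Point 7 on the gap's centre line, 10 mm below the burr face: right front, seen from the grinder's front (-105 degrees from the grinder's +x, counted towards +y).
- gap8 (a point): Point 8 on the gap's centre line, 10 mm below the burr face: right of the chute opening, seen from the grinder's front (-140 degrees from the grinder's +x, counted towards +y).
- dosing_cup: Bystander: steel dosing cup, diameter 56 mm, 62 mm high, on the foot plate under the spout. Origin under its middle.
- upper_burr: Bystander: the upper burr in its aluminium carrier, a ring 94 mm across and 38 mm high with two stub pins, on the table. Origin under its middle.
- bowl_a: Bystander: empty white cupping bowl, 96 mm across, 62 mm high. Origin under its middle.
- bowl_b: Bystander: white cupping bowl of roasted beans, 96 mm across, 62 mm high. Origin under its middle.
Not all that is in view belongs to the job. Of the things like the brush, leave any that is pink; of the rest the larger one is meant. Leave any purple look-alike of the cradle alone.

How it is judged (in metres and radians):
On the way, in this order (a step that is already met when the one before it is completed fails the run):
1. the tuft's end is down in the gap (5 mm or more below the burr face) at point 0, left of the chute opening, within 7 mm sideways (horizontal distance between brush_tip and gap0 below 0.007 m and z of brush_tip in the frame of burr_centre below -0.005 m), for 0.02 s.
2. the tuft's end is down in the gap (5 mm or more below the burr face) at point 1, left front, within 7 mm sideways (horizontal distance between brush_tip and gap1 below 0.007 m and z of brush_tip in the frame of burr_centre below -0.005 m), for 0.02 s.
3. the tuft's end is down in the gap (5 mm or more below the burr face) at point 2, left side, within 7 mm sideways (horizontal distance between brush_tip and gap2 below 0.007 m and z of brush_tip in the frame of burr_centre below -0.005 m), for 0.02 s.
4. the tuft's end is down in the gap (5 mm or more below the burr face) at point 3, left rear, within 7 mm sideways (horizontal distance between brush_tip and gap3 below 0.007 m and z of brush_tip in the frame of burr_centre below -0.005 m), for 0.02 s.
5. the tuft's end is down in the gap (5 mm or more below the burr face) at point 4, at the very rear, away from the chute, within 7 mm sideways (horizontal distance between brush_tip and gap4 below 0.007 m and z of brush_tip in the frame of burr_centre below -0.005 m), for 0.02 s.
6. the tuft's end is down in the gap (5 mm or more below the burr face) at point 5, right rear, within 7 mm sideways (horizontal distance between brush_tip and gap5 below 0.007 m and z of brush_tip in the frame of burr_centre below -0.005 m), for 0.02 s.
7. the tuft's end is down in the gap (5 mm or more below the burr face) at point 6, right side, within 7 mm sideways (horizontal distance between brush_tip and gap6 below 0.007 m and z of brush_tip in the frame of burr_centre below -0.005 m), for 0.02 s.
8. the tuft's end is down in the gap (5 mm or more below the burr face) at point 7, right front, within 7 mm sideways (horizontal distance between brush_tip and gap7 below 0.007 m and z of brush_tip in the frame of burr_centre below -0.005 m), for 0.02 s.
9. the tuft's end is down in the gap (5 mm or more below the burr face) at point 8, right of the chute opening, within 7 mm sideways (horizontal distance between brush_tip and gap8 below 0.007 m and z of brush_tip in the frame of burr_centre below -0.005 m), for 0.02 s.
At the end, for the whole second after the job is handed in: The gap was brushed in order from the left of the chute clockwise to its right. The brush lies released and at rest in both notches of its cradle: its origin within 20 mm of the cradle's along x and 6 mm across, 63 to 72 mm above the table, level within 0.15 rad, the tuft at the cradle's +x end (x of brush in the frame of cradle between -0.02 and 0.02 m and y of brush in the frame of cradle between -0.006 and 0.006 m and z of brush in the frame of cradle between 0.063 and 0.072 m and x of brush_tip in the frame of cradle above 0.05 m and angle between brush's own z axis and vertical below 0.15 rad and linear speed of brush below 0.02 m/s); the robot touches nothing.
It fails at once if the tuft leaves or enters the gap, or drags over the burr, anywhere but at the chute (its end within 4 mm of the burr face's level, over burr or gap, behind a line 25 mm in front of the burr's axis) (horizontal distance between brush_tip and burr_centre below 0.049 m and x of brush_tip in the frame of burr_centre above -0.025 m and z of brush_tip in the frame of burr_centre between -0.004 and 0.004 m).
It fails at once if the brush goes faster than 0.1 m/s on its way round, with its tuft in the gap (lowering in and lifting out at the chute do not count) (horizontal distance between brush_tip and burr_centre below 0.052 m and x of brush_tip in the frame of burr_centre above -0.025 m and z of brush_tip in the frame of burr_centre below -0.004 m and linear speed of brush above 0.1 m/s).
It fails at once if the brush is forced against the grinder with more than 30 N (contact force between brush and grinder above 30 N).
It fails at once if a bystander is moved by more than 15 mm (distance of any of dosing_cup, upper_burr, bowl_a, bowl_b from where it was at the start of the episode above 0.015 m).
It also fails if it takes over 72 s, if anything falls off the work surface, if the arm or the gripper's body presses on something with over 40 N, if the wrist force passes 120 N, or if a joint passes its speed limit or range.

## Working session

There is one attempt and no reset: what is moved stays moved. The work goes in short steps, Python scripts to look and compute and a tool call to move; the robot and the scene stay as the last step left them, time stands still between calls to the robot, and variables do not carry over. Pictures are saved under pics/ and viewed, about 8 in all and at most 12, crops included, and the job is handed in when it is done.

Besides the shell and the picture viewer there is one more tool, called after ">>>" by a JSON object that holds its "name" and its "arguments", one argument or row to a line. jog_arm: Moves the arm, as the interface text tells. Its arguments: {"type":"object","properties":{"plan":{"type":"array"},"newtons":{"type":"number"}},"required":["plan"]}

```bash
ls; mkdir -p pics; cat > h.py <<'E'
import numpy as np,cv2
from rig import bot,get_image,calibration,look_for
def shot(n,f=None):
    s=bot.get_state(); p,d=get_image(n)
    if f: cv2.imwrite('pics/'+f,p[:,:,::-1])
    return p,d,s
def cam(n,s=None):
    c=calibration(n); K=np.array([[c['fx'],0,c['cx']],[0,c['fy'],c['cy']],[0,0,1]])
    if n=='wrist':
        T=np.eye(4);T[:3,:3]=np.array(s['tool_rot']).reshape(3,3);T[:3,3]=s['position']
        T=T@np.array(c['hand_eye'])
    else:
        T=np.eye(4);T[:3,:3]=cv2.Rodrigues(np.array(c['rvec'],float))[0];T[:3,3]=np.ravel(c['tvec']);T=np.linalg.inv(T)
    return K,T
def cloud(n,d,s=None):
    K,T=cam(n,s);v,u=np.indices(d.shape)
    P=np.stack([(u-K[0,2])/K[0,0]*d,(v-K[1,2])/K[1,1]*d,d],-1)@T[:3,:3].T+T[:3,3]
    P[d<=0]=np.nan
    return P
def proj(n,X,s=None):
    K,T=cam(n,s);X=np.atleast_2d(X);c=(X-T[:3,3])@T[:3,:3];q=c@K.T;return q[:,:2]/q[:,2:]
E
python3 - <<'E'
from h import *
np.set_printoptions(precision=1,suppress=True)
print(bot.get_state())
im=[]
for n in ['scene','side']:
    p,d,s=shot(n,n+'1.png');P=cloud(n,d,s);np.save(n+'.npy',P);im.append(p)
    for q in ['grinder','brush','cradle','dosing_cup','upper_burr','bowl_a']:
        for r in look_for(q,n)[:4]:
            e=r['extent'];print(n,q,round(r['score'],2),np.array(e),P[int(e[1]),int(e[0])])
E
```

```text
pics
{'time_s': 0.0, 'qpos': array([1.1, 0. , 0.1, 1.6, 0. , 1.4]), 'joint_velocities': array([ 0., -0.,  0.,  0., -0.,  0.]), 'joint_efforts': array([  0. , -33.9,  32. ,   0. ,  -0. ,  -0. ]), 'position': array([175.2, 494.3, 230.1]), 'tool_rot': array([[-0. ,  0.3,  0.9],
       [-0. ,  0.9, -0.3],
       [-1. , -0. , -0. ]]), 'force': array([ 0.8, -0.8,  0.4]), 'moment': array([-0.,  0.,  0.]), 'gripper_width': 0.9998244847907533}
scene grinder 0.64 [284.6 249.2  78.3 105.3] [717.9  91.3 175.5]
scene brush 0.53 [393.3 267.4  33.6  31.3] [432.4 302.6  17.6]
scene brush 0.51 [259.9 219.4  12.5   5.4] [ 449.6 -181.6    7.3]
scene brush 0.49 [217.7 180.6  36.2   6.9] [ 336.4 -463.2   13.3]
scene brush 0.45 [222.4 194.   28.2  27. ] [ 477.2 -319.5   72.9]
scene cradle 0.73 [226.2 201.2  29.   34.3] [ 426.3 -346.2    7.4]
scene cradle 0.71 [176.7 199.7  29.3  32.3] [ 524.4 -499.8    9.7]
scene dosing_cup 0.53 [287.4 249.5  81.6 104.2] [712.7  97.2 174.9]
scene upper_burr 0.64 [189.8 246.1  31.7  26.2] [ 710.  -265.    18.3]
scene bowl_a 0.93 [392.2 266.8  30.6  28.5] [427.4 297.6  15.7
[... 275 characters left out ...]
[274.7 293.6  50.4  24.5] [ 409.4 -183.7    1.8]
side brush 0.54 [180.5 172.4  29.8  35.8] [469.5 329.   18. ]
side cradle 0.94 [410.6 337.5  50.   68. ] [ 557.6 -468.8   10.9]
side cradle 0.88 [333.1 316.5  55.3  60.3] [ 465.9 -323.9   11.8]
side cradle 0.7 [278.4 188.2 103.7 112.5] [555.5 -19.3 139.3]
side dosing_cup 0.65 [255.4 210.1  19.9  31.1] [503.5   9.5  74.7]
side upper_burr 0.95 [388.6 247.8  41.8  39.8] [ 712.  -263.7   22.9]
side upper_burr 0.19 [277.9 185.3 104.1 112. ] [554.5 -16.6 147.8]
side bowl_a 0.84 [180.8 171.6  30.3  31.1] [471.7 332.4  18.6]
side bowl_a 0.44 [253.4 146.7  15.   17.4] [689.7 263.3  48.2]
side bowl_a 0.33 [331.2 316.4  55.4  64.4] [ 462.6 -321.    11.7]
```

View pics/scene1.png

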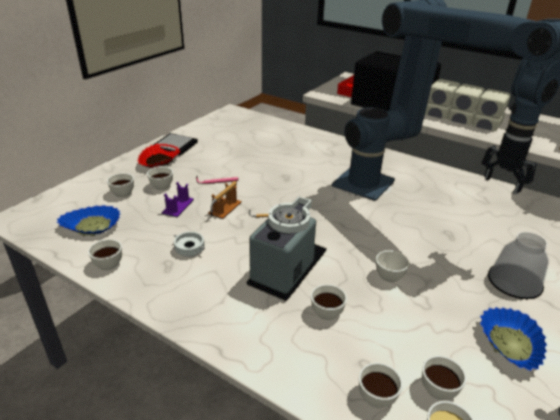

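View pics/side1.png

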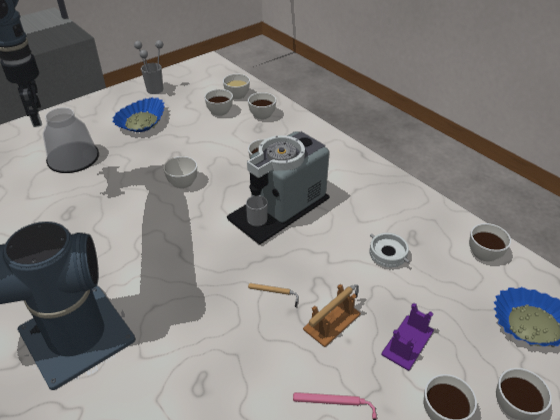

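Side view: brush in the wooden cradle at (333,310), a small look-alike lying at (270,290), a pink one at (335,400), the grinder at (279,187) with its chute to the front left. Next I measure the cradle, brush and grinder from the depth.

```bash
python3 - <<'E'
from h import *
np.set_printoptions(precision=1,suppress=True)
P=np.load('side.npy').reshape(-1,3);S=np.load('scene.npy').reshape(-1,3)
for nm,Q in (('side',P),('scene',S)):
    m=(abs(Q[:,0]-465)<120)&(abs(Q[:,1]+325)<90)&(Q[:,2]>69)&(Q[:,2]<95);A=Q[m]
    if len(A)>5:
        c=A.mean(0);u,s,v=np.linalg.svd(A-c);print(nm,'handle',len(A),c,A.min(0),A.max(0),v[0],np.percentile((A-c)@v[0],[0,2,98,100]))
    m=(abs(Q[:,0]-465)<120)&(abs(Q[:,1]+325)<90)&(Q[:,2]>4)&(Q[:,2]<16);A=Q[m]
    if len(A)>5:
        r=cv2.minAreaRect(A[:,:2].astype(np.float32));print(nm,'base',len(A),r)
    m=(abs(Q[:,0]-600)<120)&(abs(Q[:,1]-10)<130)&(Q[:,2]>199)&(Q[:,2]<210);A=Q[m];print(nm,'collar',len(A),A.min(0),A.max(0),np.median(A,0))
    m=(abs(Q[:,0]-600)<160)&(abs(Q[:,1]-10)<130)&(Q[:,2]>150)&(Q[:,2]<185);A=Q[m];print(nm,'house',len(A),cv2.minAreaRect(A[:,:2].astype(np.float32)))
p=cv2.imread('pics/side1.png')
a=cv2.resize(p[120:250,215:345],(520,520),interpolation=cv2.INTER_CUBIC)
cv2.imwrite('pics/crop1.png',a)
E
```

```text
side handle 518 [ 450.4 -330.5   76. ] [ 382. -357.   69.] [ 532.5 -301.3   82.5] [-1.  -0.1  0. ] [-82.6 -70.1  65.7  68.6]
side base 1592 ((465.03192138671875, -324.8799133300781), (239.85763549804688, 179.72747802734375), 0.09219993650913239)
side collar 922 [510.4 -25.7 199. ] [668.3  91.9 209.9] [603.9  31.2 203.4]
side house 1427 ((619.6506958007812, 31.346256256103516), (217.38137817382812, 130.11431884765625), 4.637660026550293)
scene handle 142 [ 461.3 -324.2   73.5] [ 385.9 -353.2   69.1] [ 532.1 -300.3   78.3] [ 1.   0.1 -0. ] [-75.5 -69.9  65.2  71. ]
scene base 271 ((475.27459716796875, -325.67156982421875), (219.1454620361328, 178.2154998779297), 5.334944248199463)
scene collar 529 [511.4 -21.9 199. ] [670.3  94.9 208. ] [610.8  38.5 201.9]
scene house 1487 ((622.7408447265625, 39.52906799316406), (220.53367614746094, 127.15147399902344), 3.405237913131714)
```

View pics/crop1.png

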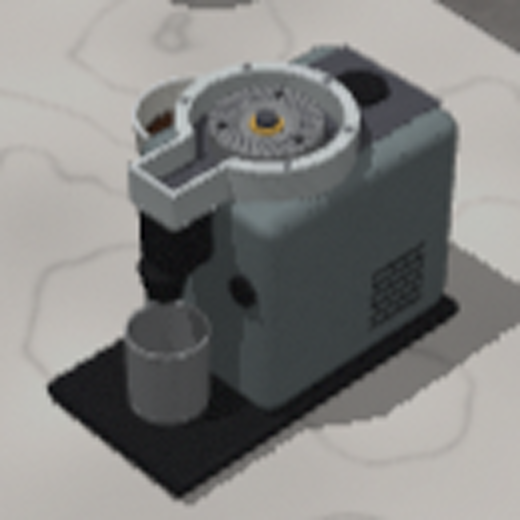

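The chute points to the grinder's front (lower left, near -x world), and the burr is near (610,35). Now for the approach numbers.

```bash
python3 - <<'E'
from h import *
np.set_printoptions(precision=3,suppress=True)
Q=np.load('side.npy').reshape(-1,3)
m=(Q[:,0]>370)&(Q[:,0]<520)&(abs(Q[:,1]+330)<60)&(Q[:,2]>79)&(Q[:,2]<95);A=Q[m]
print(len(A),A.min(0),A.max(0));a=np.polyfit(A[:,0],A[:,1],1);print(a,np.degrees(np.arctan(a[0])))
for h in ((370,420),(420,470),(470,530)):
    B=A[(A[:,0]>h[0])&(A[:,0]<h[1])];print(len(B),B.mean(0) if len(B) else 0)
s=bot.get_state();R=np.array(s['tool_rot']);print(R,s['position'],np.degrees(np.arctan2(R[1,2],R[0,2])))
print(calibration('wrist'))
E
```

```text
74 [ 388.842 -355.287   79.046] [ 510.369 -308.786   82.504]
[   0.081 -367.379] 4.614588584473173
23 [ 404.752 -334.453   80.067]
25 [ 444.452 -331.882   80.029]
26 [ 493.591 -327.404   79.906]
[[ 0.     0.334  0.942]
 [ 0.     0.942 -0.334]
 [-1.     0.    -0.   ]] [175.481 494.816 231.37 ] -19.524984122551004
{'fx': 297.27775415469216, 'fy': 297.27775415469216, 'cx': 275.73276418391896, 'cy': 208.84481395929726, 'hand_eye': array([[  -0.001,   -0.326,    0.945, -142.26 ],
       [   1.   ,   -0.001,    0.001,   -1.37 ],
       [   0.   ,    0.945,    0.326,  -84.412],
       [   0.   ,    0.   ,    0.   ,    1.   ]])}
```

>>> {"name": "jog_arm", "arguments": {
  "plan": [0.06, 0, 0, 0, -0.16, 0.06, 0, 0, 0, -0.16, 0.06, 0, 0, 0, -0.143, 0.06, 0, -0.05, 0.0104, 0, 0.06, 0, -0.05, 0.0104, 0, 0.06, 0, -0.05, 0.0104, 0, 0.06, 0, -0.05, 0.0104, 0, 0.06, 0, -0.05, 0.0104, 0, 0.06, 0, -0.05, 0.0104, 0, 0.06, 0, -0.05, 0.0104, 0, 0.06, 0, -0.05, 0.0104, 0, 0.06, 0, -0.05, 0.0104, 0, 0.06, 0, -0.05, 0.0104, 0, 0.06, 0, -0.05, 0.0104, 0, 0.06, 0, -0.05, 0.0104, 0, 0.06, 0, -0.05, 0.0104, 0, 0.06, 0, -0.05, 0.0104, 0, 0.06, 0, -0.05, 0.0104, 0, 0.06, 0, -0.05, 0.0104, 0, 0.06, 0, -0.05, 0.0104, 0]
}}

```text
time_s: 3.2
position: [455.0, -329.0, 231.4]
tool_rot: [[0.0, -0.122, 0.993], [-0.0, 0.993, 0.122], [-1.0, -0.0, 0.0]]
force: [0.7, -0.5, 0.1]
gripper_width: 0.703
```

```bash
python3 - <<'E'
from h import *
np.set_printoptions(precision=3,suppress=True)
p,d,s=shot('wrist','w1.png');P=cloud('wrist',d,s);np.save('w1.npy',P)
print(s['position'],s['tool_rot'])
for q in ['brush','cradle']:
    for r in look_for(q,'wrist')[:4]: print(q,r)
Q=P.reshape(-1,3)
for lo,hi in ((4,14),(71,76),(74,80)):
    m=(Q[:,0]>330)&(Q[:,0]<570)&(abs(Q[:,1]+330)<70)&(Q[:,2]>lo)&(Q[:,2]<hi);A=Q[m]
    print(lo,hi,len(A),A.min(0),A.max(0),cv2.minAreaRect(A[:,:2].astype(np.float32)))
E
```

```text
[ 454.989 -329.043  231.374] [[ 0.    -0.122  0.993]
 [-0.     0.993  0.122]
 [-1.    -0.     0.   ]]
brush {'extent': [276.9, 187.3, 15.5, 136.0], 'score': 0.84}
brush {'extent': [399.5, 153.6, 102.3, 50.7], 'score': 0.8}
brush {'extent': [150.2, 47.9, 138.9, 91.2], 'score': 0.68}
cradle {'extent': [153.1, 237.2, 90.6, 112.4], 'score': 0.81}
cradle {'extent': [276.8, 182.0, 54.4, 111.6], 'score': 0.75}
cradle {'extent': [508.0, 317.6, 101.8, 199.8], 'score': 0.5}
4 14 2862 [ 391.728 -367.617    4.114] [ 519.754 -291.849   13.511] ((455.638427734375, -329.7013854980469), (122.71722412109375, 65.67455291748047), 5.720004558563232)
71 76 1752 [ 381.104 -357.85    71.009] [ 520.782 -301.901   75.998] ((451.17181396484375, -330.3775634765625), (140.3339080810547, 47.466552734375), 5.552829742431641)
74 80 1600 [ 381.918 -357.802   74.   ] [ 511.249 -302.128   77.915] ((446.6148376464844, -330.8994140625), (129.50933837890625, 47.127685546875), 5.589859485626221)
```

View pics/w1.png

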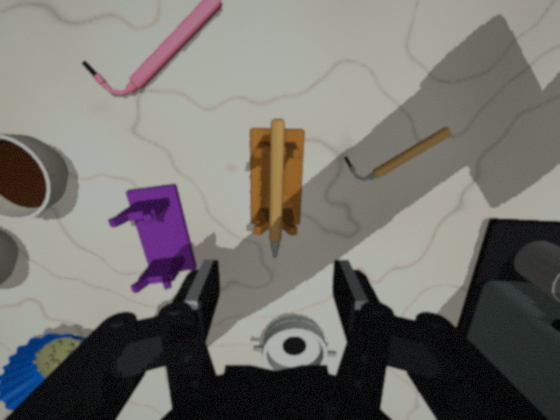

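Wrist view: the brush lies in the brown cradle, with its rear end at (277,120) and the tuft end at (276,250). The small look-alike is at (400,153), with pink at top left and purple at left. The cradle is at (455.6,-329.7) with yaw 5.6°. I'll go down and grip.

>>> {"name": "jog_arm", "arguments": {
  "plan": [0.06, 0, -0.001, -0.002, 0.025, 0.06, 0.03, 0, 0, 0, 0.06, 0.03, 0, 0, 0, 0.06, 0.03, 0, 0, 0, 0.06, 0.03, 0, 0, 0, 0.06, 0.03, 0, 0, 0, 0.06, 0.02, 0, 0, 0, 0.06, 0.012, 0, 0, 0, 0.06, 0, 0, 0, 0, 0.0, 0, 0, 0, 0, 0.0, 0, 0, 0, 0, 0.0, 0, 0, 0, 0, 0.0, 0, 0, 0, 0, 0.0, 0, 0, 0, 0, 0.0, 0, 0, 0, 0],
  "newtons": 70
}}

```text
time_s: 5.22
position: [453.5, -329.3, 50.6]
tool_rot: [[0.002, -0.097, 0.995], [-0.002, 0.995, 0.097], [-1.0, -0.002, 0.002]]
force: [-0.1, 0.1, 6.4]
gripper_width: 0.151
```

>>> {"name": "jog_arm", "arguments": {
  "plan": [0.0, -0.01, 0, 0, 0, 0.0, -0.02, 0, 0, 0, 0.0, -0.04, 0, 0, 0, 0.0, -0.04, 0, 0, 0, 0.0, -0.04, 0, 0, 0, 0.0, -0.04, 0, 0, 0, 0.0, -0.04, 0, 0, 0, 0.0, -0.02, 0, 0, 0, 0.0, 0, 0.03, 0.025, 0, 0.0, 0, 0.03, 0.025, 0, 0.0, 0, 0.03, 0.025, 0, 0.0, 0, 0.03, 0.025, 0, 0.0, 0, 0.03, 0.025, 0, 0.0, 0, 0.03, 0.025, 0, 0.0, 0, 0.03, 0.025, 0, 0.0, 0, 0.03, 0.025, 0, 0.0, 0, 0, 0, 0, 0.0, 0, 0, 0, 0]
}}

```text
time_s: 7.48
position: [628.1, -70.5, 298.8]
tool_rot: [[-0.002, -0.097, 0.995], [-0.0, 0.995, 0.097], [-1.0, -0.0, -0.002]]
force: [0.3, 0.8, -0.1]
gripper_width: 0.147
```

```bash
python3 - <<'E'
from h import *
np.set_printoptions(precision=3,suppress=True)
p,d,s=shot('wrist','w2.png');P=cloud('wrist',d,s);np.save('w2.npy',P)
print(s['position'],s['tool_rot'])
for n in ('side','scene'):
    p2,d2,s2=shot(n,n+'2.png');np.save(n+'2.npy',cloud(n,d2))
Q=P.reshape(-1,3)
for lo,hi in ((188,197),(202,208),(150,186)):
    m=(Q[:,0]>480)&(Q[:,0]<730)&(abs(Q[:,1]-30)<90)&(Q[:,2]>lo)&(Q[:,2]<hi);A=Q[m]
    print(lo,hi,len(A),A.min(0),A.max(0),cv2.minAreaRect(A[:,:2].astype(np.float32)))
E
```

```text
[628.069 -70.462 298.815] [[-0.002 -0.097  0.995]
 [-0.     0.995  0.097]
 [-1.    -0.    -0.002]]
188 197 2909 [512.63  -25.018 188.002] [657.398  83.263 196.997] ((586.38916015625, 36.61404037475586), (108.56131744384766, 141.76939392089844), 70.3335189819336)
202 208 5033 [509.541 -25.035 202.003] [665.965  91.363 206.305] ((589.47216796875, 39.6841926574707), (116.48629760742188, 154.65724182128906), 70.58160400390625)
150 186 13587 [512.609 -34.101 150.019] [727.58  100.921 186.   ] ((617.9266357421875, 32.270362854003906), (213.9261932373047, 125.29386138916016), 4.149533748626709)
```

View pics/w2.png

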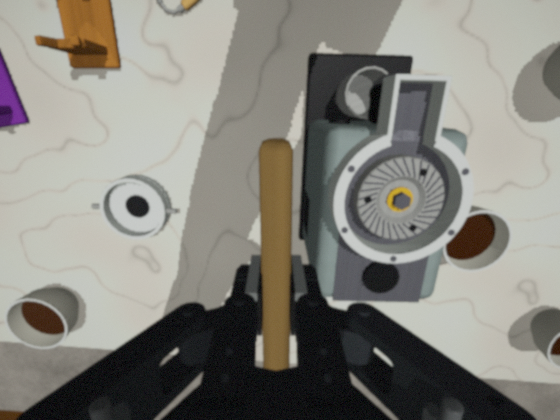

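Wrist view: the burr centre is at about (400,200), the chute goes up to (415,80) (the grinder's front, -x), and the handle in the grip is at column 276. Next I fit the collar and the held brush.

```bash
cat > fit.py <<'E'
from h import *
from scipy.optimize import least_squares
np.set_printoptions(precision=2,suppress=True)
P=np.load('w2.npy')
Q=P.reshape(-1,3)
A=Q[(Q[:,0]>480)&(Q[:,0]<730)&(abs(Q[:,1]-35)<90)&(Q[:,2]>201)&(Q[:,2]<210)]
# annulus rim 49..58: robust fit
def res(p):
    r=np.hypot(A[:,0]-p[0],A[:,1]-p[1]); return np.maximum(abs(r-53.5)-4.5,0)
f=least_squares(res,[608,33],loss='soft_l1',f_scale=1);c=f.x;print('rim centre',c,f.cost,len(A))
B=Q[(abs(Q[:,0]-610)<90)&(abs(Q[:,1]-35)<90)&(Q[:,2]>197)&(Q[:,2]<202)];r=np.hypot(*(B[:,:2]-c).T);B=B[r<45]
print('burr',B.mean(0), cv2.minEnclosingCircle(B[:,:2].astype(np.float32)))
r=np.hypot(*(A[:,:2]-c).T);C=A[(r>62)&(A[:,0]<c[0])];print('chute walls',len(C),C.min(0),C.max(0))
rc=cv2.minAreaRect(C[:,:2].astype(np.float32));print(rc);d=c-rc[0];print('chute dir yaw',np.degrees(np.arctan2(d[1],d[0])))
H=Q[(abs(Q[:,0]-620)<160)&(abs(Q[:,1]-33)<100)&(Q[:,2]>178)&(Q[:,2]<184)]
print('top',len(H),cv2.minAreaRect(H[:,:2].astype(np.float32)))
# handle in tool frame
s=bot.get_state();R=np.array(s['tool_rot']);T=(Q-s['position'])@R
m=(abs(T[:,1])<12)&(T[:,0]>-45)&(T[:,0]<0)&(T[:,2]<-15)&(T[:,2]>-90);h=T[m]
print('handle tool',len(h),h.min(0),h.max(0))
for a in (-70,-60,-50,-40,-30,-20):
    k=h[abs(h[:,2]-a)<4]
    if len(k): print(a,len(k),np.median(k,0),k[:,1].min(),k[:,1].max())
for n in('side2','scene2'):
    Q=np.load(n+'.npy').reshape(-1,3);T=(Q-s['position'])@R
    m=(abs(T[:,1])<10)&(T[:,0]>-40)&(T[:,0]<60)&(T[:,2]>15)&(T[:,2]<120);h=T[m];print(n,len(h))
    if len(h):
        print(h.min(0),h.max(0)); k=h[h[:,0]>8]; print('low',len(k),k.mean(0) if len(k) else '')
E
python3 fit.py
python3 - <<'E'
from h import *
s=bot.get_state();R=np.array(s['tool_rot'])
X=s['position']+R@np.array([33,0,86.]);print(proj('side',X),proj('scene',X))
p=cv2.imread('pics/side2.png');u,v=proj('side',X)[0].astype(int);u=np.clip(u,65,495);v=np.clip(v,65,355)
q=cv2.imread('pics/scene2.png');a,b=proj('scene',X)[0].astype(int)
f=lambda i,u,v:cv2.resize(i[v-45:v+45,u-45:u+45],(400,400),interpolation=cv2.INTER_CUBIC)
cv2.imwrite('pics/c2.png',np.hstack([f(p,u,v),f(q,a,b)]))
E
```

```text
rim centre [600.89  32.3 ] 33967.03960543422 5435
burr [605.52  32.78 199.53] ((600.6693115234375, 33.74567413330078), 44.307586669921875)
chute walls 830 [509.27   4.92 201.02] [543.55  48.85 206.31]
((526.3169555664062, 27.19357681274414), (31.26310920715332, 42.779178619384766), 4.5274481773376465)
chute dir yaw 3.913772136881345
top 8101 ((617.8758544921875, 32.9672737121582), (213.93524169921875, 117.1730728149414), 4.162853240966797)
handle tool 4218 [-44.78  -7.49 -72.46] [-12.87  11.76 -15.02]
-70 578 [-23.36  -0.58 -69.27] -7.492530741078978 6.330872183935177
-60 665 [-24.03  -0.57 -60.05] -7.233648344779045 6.538542923167424
-50 610 [-24.04  -0.57 -50.09] -7.425495303083572 6.243832715856427
-40 562 [-23.99  -0.15 -40.07] -7.129961904436907 6.46028644070217
-30 531 [-23.89  -0.56 -30.05] -7.328506587676378 6.610481688964132
-20 481 [-23.93  -0.55 -20.12] -7.377715867054705 6.307340126386927
side2 64
[-19.86  -7.57  26.14] [32.46  5.26 90.6 ]
low 24 [18.75 -0.51 85.54]
scene2 154
[-35.34  -8.05  15.43] [33.36  9.6  94.2 ]
low 23 [20.05  3.14 90.  ]
[[340.30661266 130.16043201]] [[237.07268332 200.17303285]]
```

View pics/c2.png

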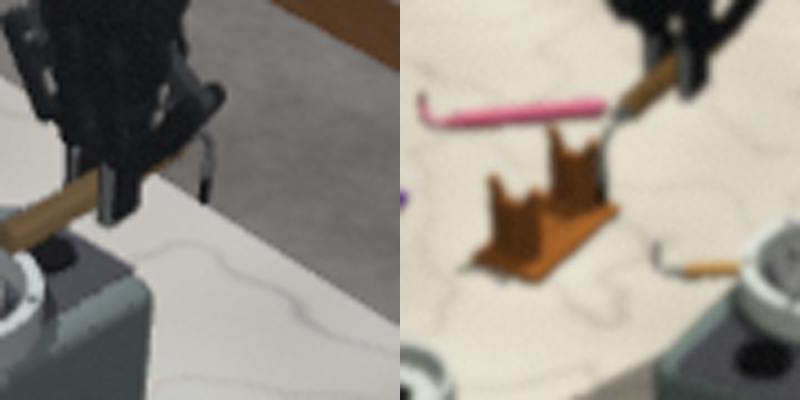

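The held brush is straight in the grip (origin at tool z≈0, axis 16–17 mm behind the TCP) and the tuft points down in both views. The circle fit included the chute walls, so I'll refine it.

```bash
cat > fit2.py <<'E'
from h import *
from scipy.optimize import least_squares
np.set_printoptions(precision=2,suppress=True)
for n in ('w2','side2','scene2'):
    Q=np.load(n+'.npy').reshape(-1,3)
    A=Q[(Q[:,2]>202.5)&(Q[:,2]<207)]
    c=np.array([608,33.])
    for it in range(8):
        a=np.degrees(np.arctan2(*(A[:,:2]-c).T[::-1]))-4; a=(a+180)%360-180
        r=np.hypot(*(A[:,:2]-c).T);B=A[(abs(a)<145)&(r>42)&(r<64)]
        f=least_squares(lambda p:np.maximum(abs(np.hypot(B[:,0]-p[0],B[:,1]-p[1])-53.5)-4,0),c,loss='soft_l1',f_scale=.5);c=f.x
    r=np.hypot(*(B[:,:2]-c).T);print(n,'rim',c,len(B),np.percentile(r,[2,10,50,90,98]),f.cost, np.median(B[:,2]))
    D=Q[(Q[:,2]>195)&(Q[:,2]<201.8)];r=np.hypot(*(D[:,:2]-c).T);D=D[(r<41)]
    f=least_squares(lambda p:np.maximum(np.hypot(D[:,0]-p[0],D[:,1]-p[1])-36.5,0),c,loss='soft_l1',f_scale=.5);print(' burr',f.x,len(D),np.median(D[:,2]))
E
python3 fit2.py
```

```text
w2 rim [607.76  32.93] 3266 [48.81 49.58 53.5  57.2  57.94] 46.04357291249042 203.72607634320227
 burr [607.64  32.85] 5396 199.4672093498042
side2 rim [609.07  33.86] 216 [46.49 48.99 53.64 58.19 60.4 ] 36.11844904491678 205.21892048375162
 burr [608.64  33.52] 249 199.90444830691786
scene2 rim [611.24  36.21] 157 [48.69 49.57 53.96 57.86 58.77] 8.193261503193323 203.9449573268746
 burr [612.24  36.23] 294 198.7597014897741
```

>>> {"name": "jog_arm", "arguments": {
  "plan": [0, 0, 0.0267, -0.0256, 0, 0, 0, 0.0267, -0.0256, 0, 0, 0, 0.0267, -0.0256, 0, 0, 0, 0.0267, -0.0256, 0, 0, 0, 0.0267, -0.0256, 0, 0, 0.025, 0, 0, 0, 0, 0.025, 0, 0, 0, 0, 0, 0, 0, 0, 0, 0, 0, 0, 0]
}}

```text
time_s: 8.75
position: [488.3, 49.6, 250.3]
tool_rot: [[0.001, -0.096, 0.995], [-0.0, 0.995, 0.096], [-1.0, -0.0, 0.001]]
force: [0.2, 0.4, -0.4]
gripper_width: 0.148
```

```bash
python3 - <<'E'
from h import *
np.set_printoptions(precision=4,suppress=True)
s=bot.get_state();R=np.array(s['tool_rot']);print(s['position'],R)
tip=s['position']+R@np.array([35,0,86.]);print('tip',tip)
c=np.array([608.3,33.3]);a=np.radians(144.1);print('gap0',c+43*np.array([np.cos(a),np.sin(a)]))
g=np.r_[c+43*np.array([np.cos(a),np.sin(a)]),190]
fs=[]
for n in('side','scene'):
    p,d,_=shot(n,n+'3.png');np.save(n+'3.npy',cloud(n,d))
    u,v=proj(n,tip)[0].astype(int);print(n,proj(n,tip),proj(n,g))
    fs.append(cv2.resize(p[v-40:v+40,u-40:u+40,::-1],(400,400),interpolation=cv2.INTER_CUBIC))
cv2.imwrite('pics/c3.png',np.hstack(fs))
E
```

```text
[488.2567  49.6372 250.3398] [[ 0.0012 -0.0961  0.9954]
 [-0.0001  0.9954  0.0961]
 [-1.     -0.0002  0.0012]]
tip [573.9007  57.8964 215.4415]
gap0 [573.4682  58.514 ]
side [[264.153  146.0134]] [[264.0108 154.2187]]
scene [[302.56   207.2537]] [[302.3698 214.7518]]
```

View pics/c3.png

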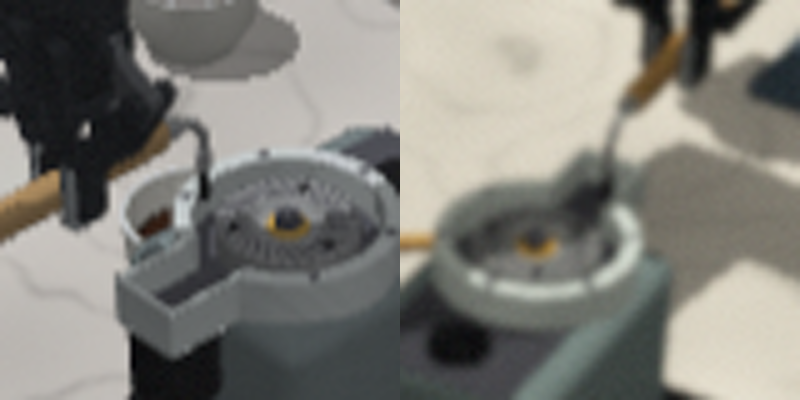

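Both crops show the tuft about 15 mm over the gap, just left of the chute, close to where it was projected to be. I'll lower it gently.

>>> {"name": "jog_arm", "arguments": {
  "plan": [0, 0, 0.0006, -0.0004, 0, 0, 0.006, 0, 0, 0, 0, 0.006, 0, 0, 0, 0, 0.005, 0, 0, 0, 0, 0.004, 0, 0, 0, 0, 0.004, 0, 0, 0, 0, 0, 0, 0, 0, 0, 0, 0, 0, 0]
}}

```text
time_s: 9.85
position: [487.7, 50.7, 224.5]
tool_rot: [[0.0, -0.097, 0.995], [-0.0, 0.995, 0.097], [-1.0, -0.0, 0.0]]
force: [-0.0, 0.0, 0.1]
gripper_width: 0.146
```

```bash
cat > plan.py <<'E'
import sys
from h import *
np.set_printoptions(precision=4,suppress=True)
a0,a1,n=map(float,sys.argv[1:4]);cx,cy=(float(v) for v in sys.argv[4:6]) if len(sys.argv)>4 else (608.3,33.3)
s=bot.get_state();R=np.array(s['tool_rot']);c=np.array([cx,cy])
tip=s['position']+R@np.array([35,0,86.]);w=lambda a:c+43*np.array([np.cos(np.radians(a+4.1)),np.sin(np.radians(a+4.1))])
b=(tip[:2]-c);print('tip',tip,'r',np.hypot(*b),'ang',np.degrees(np.arctan2(b[1],b[0]))-4.1,'F',s['force'],'M',s['moment'],s['gripper_width'])
W=[w(a) for a in np.linspace(a0,a1,int(n)+1)]
D=np.diff(np.array(W),axis=0);e=w(a0)-tip[:2]
f=lambda d:np.round(np.c_[d@R[:2,1],d@R[:2,2]]/1000,4).tolist()
print('err',f(e[None]))
print('[' + ', '.join(f'0,0,{y},{z},0' for y,z in f(D))+']')
E
python3 plan.py 140 40 20
```

```text
tip [573.3486  59.0897 189.4847] r 43.43626575373455 ang 139.4773754931076 F [-0.0031  0.0397  0.06  ] M [ 0.0367 -0.022  -0.0018] 0.1456718126779221
err [[-0.0006, 0.0001]]
[0,0,0.0027,0.0026,0, 0,0,0.0025,0.0028,0, 0,0,0.0022,0.003,0, 0,0,0.0019,0.0032,0, 0,0,0.0016,0.0034,0, 0,0,0.0013,0.0035,0, 0,0,0.001,0.0036,0, 0,0,0.0007,0.0037,0, 0,0,0.0004,0.0037,0, 0,0,0.0001,0.0038,0, 0,0,-0.0003,0.0037,0, 0,0,-0.0006,0.0037,0, 0,0,-0.0009,0.0036,0, 0,0,-0.0012,0.0035,0, 0,0,-0.0015,0.0034,0, 0,0,-0.0018,0.0033,0, 0,0,-0.0021,0.0031,0, 0,0,-0.0024,0.0029,0, 0,0,-0.0026,0.0027,0, 0,0,-0.0028,0.0025,0]
```

It is in the gap, with zero contact force. I'll do half of this quarter and then check.

>>> {"name": "jog_arm", "arguments": {
  "plan": [0, 0, 0.0024, 0.0026, 0, 0, 0, 0.0023, 0.0028, 0, 0, 0, 0.0021, 0.003, 0, 0, 0, 0.0019, 0.0032, 0, 0, 0, 0.0016, 0.0034, 0, 0, 0, 0.0013, 0.0035, 0, 0, 0, 0.001, 0.0036, 0, 0, 0, 0.0007, 0.0037, 0, 0, 0, 0.0004, 0.0037, 0, 0, 0, 0.0001, 0.0038, 0]
}}

```text
time_s: 11.1
position: [519.7, 67.7, 224.3]
tool_rot: [[-0.0, -0.097, 0.995], [-0.0, 0.995, 0.097], [-1.0, 0.0, -0.0]]
force: [-0.5, -0.6, -1.1]
gripper_width: 0.149
```

```bash
python3 plan.py 90 20 14
```

```text
tip [605.2947  76.0626 189.2796] r 42.86802594373536 ang 89.92003809511787 F [-0.5426 -0.6202 -1.0605] M [-0.0168  0.0078  0.0101] 0.14889457916195226
err [[0.0001, -0.0001]]
[0,0,-0.0003,0.0037,0, 0,0,-0.0006,0.0037,0, 0,0,-0.0009,0.0036,0, 0,0,-0.0012,0.0035,0, 0,0,-0.0015,0.0034,0, 0,0,-0.0018,0.0033,0, 0,0,-0.0021,0.0031,0, 0,0,-0.0024,0.0029,0, 0,0,-0.0026,0.0027,0, 0,0,-0.0028,0.0025,0, 0,0,-0.003,0.0022,0, 0,0,-0.0032,0.0019,0, 0,0,-0.0034,0.0016,0, 0,0,-0.0035,0.0013,0]
```

>>> {"name": "jog_arm", "arguments": {
  "plan": [0, 0, -0.0003, 0.0037, 0, 0, 0, -0.0006, 0.0037, 0, 0, 0, -0.0009, 0.0036, 0, 0, 0, -0.0012, 0.0035, 0, 0, 0, -0.0015, 0.0034, 0, 0, 0, -0.0018, 0.0033, 0, 0, 0, -0.0021, 0.0031, 0, 0, 0, -0.0024, 0.0029, 0, 0, 0, -0.0026, 0.0027, 0, 0, 0, -0.0028, 0.0025, 0, 0, 0, -0.003, 0.0022, 0, 0, 0, -0.0032, 0.0019, 0, 0, 0, -0.0034, 0.0016, 0, 0, 0, -0.0035, 0.0013, 0]
}}

```text
time_s: 12.85
position: [561.6, 42.1, 224.3]
tool_rot: [[-0.0, -0.097, 0.995], [-0.0, 0.995, 0.097], [-1.0, -0.0, -0.0]]
force: [1.0, 0.7, -0.4]
gripper_width: 0.149
```

```bash
python3 plan.py 20 -60 16;python3 - <<'E'
from h import *
p,d,s=shot('side','s4.png');q,d2,_=shot('scene','sc4.png')
t=s['position']+s['tool_rot']@np.array([35,0,86.]);fs=[]
for n,i in(('side',p),('scene',q)):
    u,v=proj(n,t)[0].astype(int);fs.append(cv2.resize(i[v-40:v+40,u-40:u+40,::-1],(400,400),interpolation=cv2.INTER_CUBIC))
cv2.imwrite('pics/c4.png',np.hstack(fs))
E
```

```text
tip [647.2199  50.4616 189.2913] r 42.53564486521243 ang 19.694860863191174 F [ 0.9625  0.7379 -0.4064] M [-0.0145 -0.0032 -0.0476] 0.14894813706753865
err [[0.0004, 0.0004]]
[0,0,-0.0036,0.001,0, 0,0,-0.0037,0.0007,0, 0,0,-0.0037,0.0004,0, 0,0,-0.0038,0.0001,0, 0,0,-0.0037,-0.0003,0, 0,0,-0.0037,-0.0006,0, 0,0,-0.0036,-0.0009,0, 0,0,-0.0035,-0.0012,0, 0,0,-0.0034,-0.0015,0, 0,0,-0.0033,-0.0018,0, 0,0,-0.0031,-0.0021,0, 0,0,-0.0029,-0.0024,0, 0,0,-0.0027,-0.0026,0, 0,0,-0.0025,-0.0028,0, 0,0,-0.0022,-0.003,0, 0,0,-0.0019,-0.0032,0]
```

View pics/c4.png

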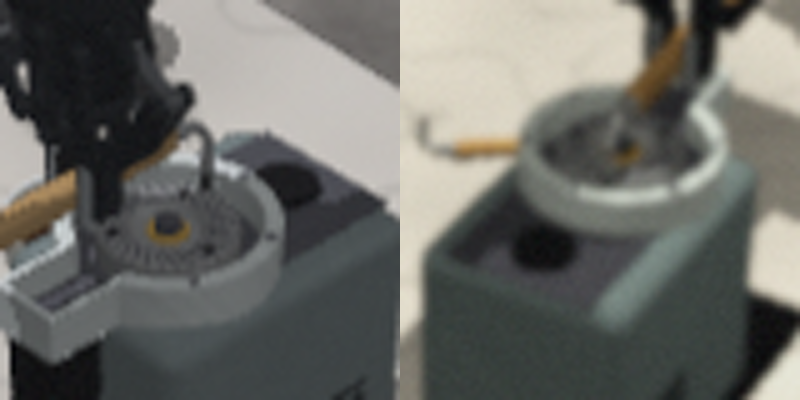

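Side crop: the neck dips into the gap at the left rear (205,185), between burr and collar. Forces are about 1 N, so I carry on.

>>> {"name": "jog_arm", "arguments": {
  "plan": [0, 0, -0.0034, 0.0012, 0, 0, 0, -0.0036, 0.0008, 0, 0, 0, -0.0037, 0.0005, 0, 0, 0, -0.0038, 0.0001, 0, 0, 0, -0.0037, -0.0003, 0, 0, 0, -0.0037, -0.0006, 0, 0, 0, -0.0036, -0.0009, 0, 0, 0, -0.0035, -0.0012, 0, 0, 0, -0.0034, -0.0015, 0, 0, 0, -0.0033, -0.0018, 0, 0, 0, -0.0031, -0.0021, 0, 0, 0, -0.0029, -0.0024, 0, 0, 0, -0.0027, -0.0026, 0, 0, 0, -0.0025, -0.0028, 0, 0, 0, -0.0022, -0.003, 0, 0, 0, -0.0019, -0.0032, 0]
}}

```text
time_s: 14.95
position: [546.6, -10.5, 224.3]
tool_rot: [[-0.0, -0.097, 0.995], [0.0, 0.995, 0.097], [-1.0, 0.0, -0.0]]
force: [0.2, -0.4, 0.1]
gripper_width: 0.15
```

```bash
python3 plan.py -60 -140 16
```

```text
tip [632.1596  -2.1121 189.3183] r 42.70005959486924 ang -60.12915229089116 F [ 0.2    -0.3831  0.0799] M [-0.0035  0.026   0.0116] 0.1501785455080739
err [[-0.0002, 0.0002]]
[0,0,-0.0016,-0.0034,0, 0,0,-0.0013,-0.0035,0, 0,0,-0.001,-0.0036,0, 0,0,-0.0007,-0.0037,0, 0,0,-0.0004,-0.0037,0, 0,0,-0.0001,-0.0038,0, 0,0,0.0003,-0.0037,0, 0,0,0.0006,-0.0037,0, 0,0,0.0009,-0.0036,0, 0,0,0.0012,-0.0035,0, 0,0,0.0015,-0.0034,0, 0,0,0.0018,-0.0033,0, 0,0,0.0021,-0.0031,0, 0,0,0.0024,-0.0029,0, 0,0,0.0026,-0.0027,0, 0,0,0.0028,-0.0025,0]
```

>>> {"name": "jog_arm", "arguments": {
  "plan": [0, 0, -0.0018, -0.0032, 0, 0, 0, -0.0013, -0.0035, 0, 0, 0, -0.001, -0.0036, 0, 0, 0, -0.0007, -0.0037, 0, 0, 0, -0.0004, -0.0037, 0, 0, 0, -0.0001, -0.0038, 0, 0, 0, 0.0003, -0.0037, 0, 0, 0, 0.0006, -0.0037, 0, 0, 0, 0.0009, -0.0036, 0, 0, 0, 0.0012, -0.0035, 0, 0, 0, 0.0015, -0.0034, 0, 0, 0, 0.0018, -0.0033, 0, 0, 0, 0.0021, -0.0031, 0, 0, 0, 0.0024, -0.0029, 0, 0, 0, 0.0026, -0.0027, 0, 0, 0, 0.0028, -0.0025, 0, 0, 0, 0, 0, 0, 0, 0, 0, 0, 0]
}}

```text
time_s: 17.2
position: [492.1, -4.7, 224.3]
tool_rot: [[0.0, -0.097, 0.995], [-0.0, 0.995, 0.097], [-1.0, -0.0, 0.0]]
force: [-0.4, 0.6, -0.5]
gripper_width: 0.152
```

```bash
python3 plan.py -140 -145 1
```

```text
tip [577.7376   3.622  189.3294] r 42.60098029788641 ang -139.94115011230036 F [-0.3532  0.6341 -0.4609] M [-0.0214  0.0162  0.0196] 0.1519531134053436
err [[-0.0002, -0.0003]]
[0,0,0.003,-0.0022,0]
```

The ring is done at -139.9° with 0.6 N of force. I lift straight out and go over the cradle.

>>> {"name": "jog_arm", "arguments": {
  "plan": [0, -0.006, 0, 0, 0, 0, -0.01, 0, 0, 0, 0, -0.03, 0, 0, 0, 0, -0.03, 0, 0, 0, 0, 0, -0.0399, -0.0087, 0, 0, 0, -0.0399, -0.0087, 0, 0, 0, -0.0399, -0.0087, 0, 0, 0, -0.0399, -0.0087, 0, 0, 0, -0.0399, -0.0087, 0, 0, 0, -0.0399, -0.0087, 0, 0, 0, -0.0399, -0.0087, 0, 0, 0, -0.0399, -0.0087, 0, 0, 0.04, 0, 0, 0, 0, 0.04, 0, 0, 0, 0, 0.04, 0, 0, 0, 0, 0.03, 0, 0, 0, 0, 0, 0, 0, 0, 0, 0, 0, 0, 0]
}}

```text
time_s: 19.45
position: [454.5, -329.8, 152.2]
tool_rot: [[0.002, -0.097, 0.995], [-0.002, 0.995, 0.097], [-1.0, -0.002, 0.002]]
force: [-0.4, 0.1, -0.2]
gripper_width: 0.149
```

```bash
python3 - <<'E'
from h import *
np.set_printoptions(precision=3,suppress=True)
p,d,s=shot('wrist','w5.png');P=cloud('wrist',d,s);R=np.array(s['tool_rot'])
print(s['position'],R);Q=P.reshape(-1,3)
T=(Q-s['position'])@R
m=(abs(T[:,1])<12)&(T[:,0]>-45)&(T[:,0]<-10)&(T[:,2]<-15)&(T[:,2]>-90);h=T[m]
print('handle',h.min(0),h.max(0))
for a in (-65,-45,-25):
    k=h[abs(h[:,2]-a)<4]; print(a,np.median(k,0),k[:,1].min(),k[:,1].max())
A=Q[(Q[:,0]>330)&(Q[:,0]<570)&(abs(Q[:,1]+330)<70)&(Q[:,2]>4)&(Q[:,2]<14)];print(len(A),cv2.minAreaRect(A[:,:2].astype(np.float32)))
E
```

```text
[ 454.496 -329.823  152.227] [[ 0.002 -0.097  0.995]
 [-0.002  0.995  0.097]
 [-1.    -0.002  0.002]]
handle [-44.548  -8.205 -72.615] [-12.768  11.481 -15.001]
-65 [-24.684  -1.268 -65.085] -8.169068820416603 5.743910404497459
-45 [-24.666  -1.292 -44.997] -8.204551978527382 5.5870067222229
-25 [-24.714  -1.319 -25.192] -8.130615984059125 5.87889897586009
3198 ((456.0201416015625, -329.8866271972656), (123.35591125488281, 66.12704467773438), 5.838510036468506)
```

View pics/w5.png

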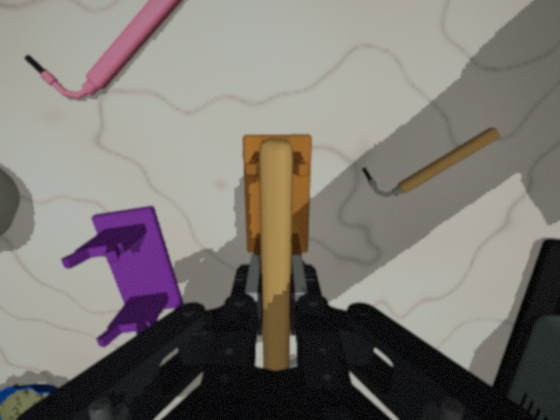

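Wrist view: the handle at column 276 is parallel to the cradle (245–310) and centred on it. I'll lower it gently, without releasing yet.

>>> {"name": "jog_arm", "arguments": {
  "plan": [0, 0.03, 0.0004, -0.0005, 0, 0, 0.03, 0, 0, 0, 0, 0.015, 0, 0, 0, 0, 0.01, 0, 0, 0, 0, 0.008, 0, 0, 0, 0, 0.004, 0, 0, 0, 0, 0.003, 0, 0, 0, 0, 0, 0, 0, 0, 0, 0, 0, 0, 0]
}}

```text
time_s: 20.62
position: [453.5, -329.0, 50.7]
tool_rot: [[0.001, -0.097, 0.995], [-0.0, 0.995, 0.097], [-1.0, -0.001, 0.0]]
force: [-0.7, 0.9, 0.2]
gripper_width: 0.15
```

>>> {"name": "jog_arm", "arguments": {
  "plan": [0, 0.001, 0, 0, 0, 0.03, 0, 0, 0, 0, 0.06, 0, 0, 0, 0, 0.06, 0, 0, 0, 0, 0.06, 0, 0, 0, 0, 0.06, 0, 0, 0, 0, 0.06, -0.01, 0, 0, 0, 0.06, -0.03, 0, 0, 0, 0.06, -0.04, 0, 0, 0, 0.06, -0.05, 0, 0, 0, 0.06, -0.05, 0, 0, 0, 0.06, 0, 0, 0, 0, 0.06, 0, 0, 0, 0]
}}

```text
time_s: 22.25
position: [453.4, -328.9, 229.8]
tool_rot: [[0.001, -0.097, 0.995], [-0.001, 0.995, 0.097], [-1.0, -0.001, 0.001]]
force: [0.1, 0.4, -0.5]
gripper_width: 0.701
```

```bash
python3 - <<'E'
from h import *
np.set_printoptions(precision=2,suppress=True)
p,d,s=shot('wrist','w6.png');P=cloud('wrist',d,s);Q=P.reshape(-1,3)
q,_,_=shot('side','s6.png')
A=Q[(Q[:,0]>330)&(Q[:,0]<570)&(abs(Q[:,1]+330)<70)&(Q[:,2]>4)&(Q[:,2]<14)];r=cv2.minAreaRect(A[:,:2].astype(np.float32));print(r,s['position'])
y=np.radians(5.7);M=np.array([[np.cos(y),np.sin(y)],[-np.sin(y),np.cos(y)]]);L=np.c_[(Q[:,:2]-r[0])@M.T,Q[:,2]]
for lo,hi in((-72,-52),(-35,-10),(10,35),(50,60)):
    k=L[(L[:,0]>lo)&(L[:,0]<hi)&(abs(L[:,1])<15)&(L[:,2]>66)&(L[:,2]<90)];print(lo,len(k),np.median(k,0),k[:,1].min(),k[:,1].max())
k=L[(L[:,0]<-50)&(L[:,0]>-100)&(abs(L[:,1])<12)&(L[:,2]>66)&(L[:,2]<90)];print('rear',k[:,0].min())
cv2.imwrite('pics/c6.png',np.hstack([cv2.resize(i[a:a+130,b:b+130,::-1],(400,400),interpolation=cv2.INTER_CUBIC) for i,a,b in((p,110,210),(q,250,275))]))
E
```

```text
((455.64276123046875, -329.9011535644531), (122.86164855957031, 66.14315795898438), 5.816488265991211) [ 453.38 -328.95  229.8 ]
-72 294 [-62.39   0.17  75.08] -6.291568474155612 6.576917522212036
-35 334 [-22.68   0.06  75.04] -6.719388227752376 6.76662217443672
10 290 [22.16  0.45 75.11] -6.972322661911984 6.9726349314408065
50 73 [53.97  0.38 74.34] -6.255504568363255 5.904303582753227
rear -74.41126989769985
```

View pics/c6.png

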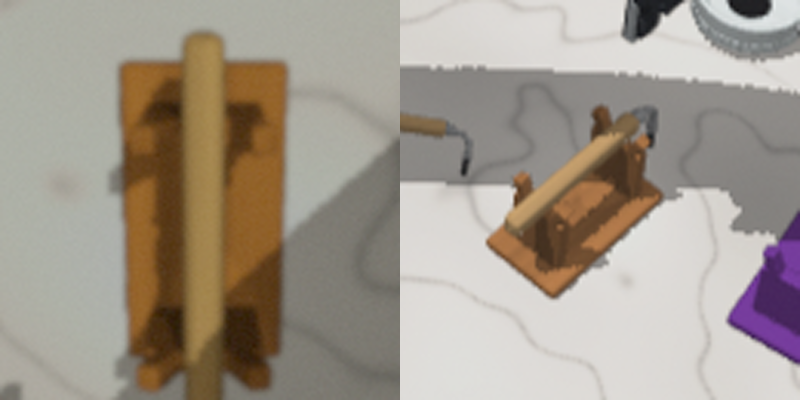

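The brush lies level in both notches: origin about -2 mm along the cradle, 0.3 mm across, 67 mm up, with the tuft at the +x end. I'm handing in.

```bash
python3 -c "
from h import *
print(bot.finish_job())"
```

```text
the job is handed in; nothing more can be done
None
```

The brush is back in its cradle, the gap has been swept, and the job is handed in at about 22 s of the 72 s allowed. The hand-in gave no verdict.

- **Brushing:** I took the brown brush from the wooden cradle and lowered the tuft just left of the chute, to about 10.5 mm below the burr face. I guided it clockwise from 140° to -140° at about 3 cm/s, and lifted it straight out right of the chute. The wrist force was at most about 1.3 N at each check during the pass, so it gave no sign of contact with the grinder.
- **Laying back:** The last look shows the brush level in both notches, with its origin about 2 mm behind the cradle's middle, 0.3 mm across and 67 mm up. The tuft is at the +x end. The gripper is open and clear, about 180 mm above the height at which it gripped the brush.
- **Disagreements:** The three cameras disagreed on the burr centre by about 3 mm. I used a value close to the wrist camera's and met no contact. I did not measure the bystanders again at the end, but the arm's path stayed clear of them.

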